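Nest the hub caps and clip the stack

TASK

Put the hub caps away: lift the two domed steel caps out of the sloping rack and nest them one after the other, dome down, in the cap already lying in the grey holder, each cupped fully in the one below. Then take the clip bar from the rack's shelf and press it straight down across the stack until both hooks snap over its ends. Leave the mug, tape measure and pliers where they are.

Things in the scene. Friction and masses are not known exactly. Their poses are not given: they have to be found in the camera images.
- cap_near_collar (a point): domed steel hub cap, mouth up, in the rack's hole nearer the robot: a plain collar 62 mm across, 12 mm tall, wall 5 mm, over a dome 22 mm deep tapering from 48 to 16 mm across; 50 to 95 g. Point: the collar's centre, half-way up the collar. z runs out of the mouth along the cap's axis: in the rack it leans 32 degrees from vertical towards the rack's front; level caps have it upright
- cap_far_collar (a point): the like cap in the rack's hole farther from the robot, 105 mm from the other; same size, point and axes
- cap_base_collar (a point): the like cap that already lies level, dome down, in the holder; same size, point and axes, 40 mm above the bench. The next cap cups in it until collar rests on collar, its collar centre 12 mm higher; the third another 12 mm higher. The domes have about 2 mm play sideways
- rack: fixed wooden rack, 204 mm wide (y), 120 deep (x); origin on the bench under its middle, front (its -x) to the robot's left. Caps hang by their collars in a board that slopes 32 degrees down to the front. Over it a shelf, x 14 to 80 mm, 161 to 169 mm up, on rear uprights: a gripper coming straight down on the caps strikes it; one along the caps' axes (its back leaning to the rack's front) passes
- holder: fixed grey holder, foot 150 x 80 x 10 mm, long along x; origin on the bench under its middle, where the lowest cap sits. At each x end a black sprung hook, 24 mm wide, up to 98 mm tall, inner face 50 mm from the middle; its nose overhangs 5 mm inwards (90 mm between noses, sloped lead-in above, about 106 mm apart at the top) with a flat underside 80.5 mm up. Three nested caps reach 70 mm
- clip_tab (a point): clip bar flat on the rack's shelf: aluminium, 98 (x) x 30 x 8 mm, with a black grip tab 40 (x) x 14 (y) x 26 mm upright on its middle; 80 g. Point: the tab's centre, 21 mm above the bar's underside, 13 mm below the tab's top; z up. Either end fits either hook. Clipped, it lies on the top cap and this point is 91 mm above the bench; pressing it home takes about 6 to 12 N
- hook_near (a joint): hook at the holder's -x end, rad: 0 upright, grows as it bends outwards (about 0.06 as the bar passes); springs back to 0 when the bar is home
- hook_far (a joint): the same for the hook at the holder's +x end
- mug: white mug, 94 mm tall, a bystander on the bench; origin under its middle
- tape_measure: red tape measure, 40 x 80 x 68 mm, a bystander on the bench; origin under its middle
- pliers: pliers with red grips, 68 x 133 x 14 mm, lying on the bench, a bystander; origin under their middle
There are look-alikes about, which are no part of the job. Leave any purple look-alike of the part that bears cap_far_collar alone.

How it is judged (in metres and radians):
On the way, in this order (a step that is already met when the one before it is completed fails the run):
1. one cap is nested, dome down, in the cap in the holder (((z of cap_base_collar in the frame of holder below 0.043 m and angle between each of cap_base_collar, cap_near_collar's own z axis and vertical below 0.08 rad and horizontal distance between cap_base_collar and holder below 0.006 m and z of cap_near_collar in the frame of cap_base_collar between 0.0095 and 0.0145 m and horizontal distance between cap_near_collar and cap_base_collar below 0.005 m) or (z of cap_base_collar in the frame of holder below 0.043 m and angle between each of cap_base_collar, cap_far_collar's own z axis and vertical below 0.08 rad and horizontal distance between cap_base_collar and holder below 0.006 m and z of cap_far_collar in the frame of cap_base_collar between 0.0095 and 0.0145 m and horizontal distance between cap_far_collar and cap_base_collar below 0.005 m))), for 0.2 s.
2. the other cap is nested in that one, so that all three stand cupped in the holder (((z of cap_base_collar in the frame of holder below 0.043 m and angle between each of cap_base_collar, cap_near_collar, cap_far_collar's own z axis and vertical below 0.08 rad and horizontal distance between cap_base_collar and holder below 0.006 m and z of cap_near_collar in the frame of cap_base_collar between 0.0095 and 0.0145 m and horizontal distance between cap_near_collar and cap_base_collar below 0.005 m and z of cap_far_collar in the frame of cap_near_collar between 0.0095 and 0.0145 m and horizontal distance between cap_far_collar and cap_near_collar below 0.005 m) or (z of cap_base_collar in the frame of holder below 0.043 m and angle between each of cap_base_collar, cap_far_collar, cap_near_collar's own z axis and vertical below 0.08 rad and horizontal distance between cap_base_collar and holder below 0.006 m and z of cap_far_collar in the frame of cap_base_collar between 0.0095 and 0.0145 m and horizontal distance between cap_far_collar and cap_base_collar below 0.005 m and z of cap_near_collar in the frame of cap_far_collar between 0.0095 and 0.0145 m and horizontal distance between cap_near_collar and cap_far_collar below 0.005 m))), for 0.2 s.
At the end, for the whole second after the job is handed in: Three caps level, dome down in the holder, each cupped in the one below (12 mm step within 2.5 mm, 5 mm sideways), in either order; clip bar across them under both hooks (level within 3 degrees, 10 mm of the middle, 8 degrees of their line), hooks within 0.02 rad of upright (((z of cap_base_collar in the frame of holder below 0.043 m and angle between each of cap_base_collar, cap_near_collar, cap_far_collar's own z axis and vertical below 0.08 rad and horizontal distance between cap_base_collar and holder below 0.006 m and z of cap_near_collar in the frame of cap_base_collar between 0.0095 and 0.0145 m and horizontal distance between cap_near_collar and cap_base_collar below 0.005 m and z of cap_far_collar in the frame of cap_near_collar between 0.0095 and 0.0145 m and horizontal distance between cap_far_collar and cap_near_collar below 0.005 m) or (z of cap_base_collar in the frame of holder below 0.043 m and angle between each of cap_base_collar, cap_far_collar, cap_near_collar's own z axis and vertical below 0.08 rad and horizontal distance between cap_base_collar and holder below 0.006 m and z of cap_far_collar in the frame of cap_base_collar between 0.0095 and 0.0145 m and horizontal distance between cap_far_collar and cap_base_collar below 0.005 m and z of cap_near_collar in the frame of cap_far_collar between 0.0095 and 0.0145 m and horizontal distance between cap_near_collar and cap_far_collar below 0.005 m)) and z of clip_tab in the frame of holder between 0.087 and 0.0945 m and horizontal distance between clip_tab and holder below 0.01 m and angle between clip_tab's own z axis and vertical below 0.06 rad and angle between the x axis of clip_tab and the x axis of holder, either way round below 0.15 rad and value of joint each of hook_near, hook_far below 0.02 rad); the robot touches nothing.
It fails at once if a bystander (mug, tape measure, pliers) is moved by more than 30 mm (distance of any of mug, tape_measure, pliers from where it was at the start of the episode above 0.03 m).
It also fails if it takes over 72 s, if anything falls off the work surface, if the arm or the gripper's body presses on something with over 40 N, if the wrist force passes 120 N, or if a joint passes its speed limit or range.

ROBOT

A 6-joint arm with a two-finger parallel gripper is mounted at the origin on a cart in front of the work surface, level with it; the furniture and walls round the work are solid. World frame = base frame: x ahead of the robot, y to its left, z up, the work surface at z = 0. Lengths are in mm, angles in degrees, forces in N, time in s.
With the tool pointing down it reaches from about 300 to 850 mm from the base axis. Payload 4.2 kg.
Tool frame: the origin (TCP) lies at the very end of the fingers, on their centre line; the grasp point (between the pads) lies 19 mm behind it (env.grasp_offset is the distance from the TCP to the grasp point, in mm); z points along the fingers, y is the line along which they close (so a half turn about z gives the same grasp; the last joint's range is limited). The gripper opens to 91 mm and grips with 3 to 60 N. Pads are 32 mm wide; open, the fingers measure 118 mm over their backs; the gripper's body (76 mm by 178 mm) begins 60 mm behind the grasp point.
Start: joints at [69.958, 18.312, 89.639, -0, 72.044, -1.146], TCP at [186.219, 544.027, 213.976] pointing down, gripper open.
Joint ranges: [-177.97, 177.97], [-48.28, 115.42], [12.27, 149.76], [-77.06, 257.06], [2.81, 150.46], [-146.56, 146.56]. Speed limits (degrees/s): [147.25, 147.25, 180, 180, 180, 180].

INTERFACE

Orientations are given as [roll, pitch, yaw] about the fixed x, y, z axes, in that order (R = Rz(yaw) Ry(pitch) Rx(roll)).
In Python, from workcell import env gives the robot as it stands. The module is installed in compiled form; this text tells all that it offers.
- The arm moves only by the tool send_rows, never from a script. Its argument "motion" is a list of rows, each an object of numbers: "tx", "ty", "tz": the shift along the tool's x, y, z in units of 500 mm (1.0 is 500 mm); "rx", "ry", "rz": the turn, a rotation vector about the tool's x, y, z in units of 30 degrees (1.0 is 30 degrees); "gripper": the closure, from -1 (fully open) to 1 (shut). In form: [{"tx": .., "ty": .., "tz": .., "rx": .., "ry": .., "rz": .., "gripper": ..}, ...]. A call has 1 to 12 rows; each row shifts and turns the commanded pose from where the row before left it, along the tool's axes as they then stand; what a row does not reach is not made up. A row lasts 1/8 s, in which the tool goes at most 62.5 mm and 10.7 degrees, less where a joint would pass 70% of its speed; a pose out of reach is approached as far as the arm can. A call with a number of a shift or a turn outside -1 to 1 is refused whole. A call with a gripper value outside its range is refused whole. The fingers move at their own pace and stop on an object; "grip_force" is the grip in N (left out, the last holds). Time passes only in rows, so rows that do not move let the fingers close. It gives the time, the measured TCP pose, the force, the opening and the grip force at its end, in the units of the state.
- env.state(): the state, without advancing time (a new reading comes with each control period).
- env.grab_frame(name): name is "scene" or "side" or "wrist"; returns a dict with "frame" (420x560x3 uint8, red, green, blue), "vertical_fov" (degrees; the focal length in pixels is half the picture's height over the tangent of half this angle, whatever the lens; pixels are square), "cx", "cy" (the principal point, pixels), "rvec" (rotation vector, rad) and "tvec" (3), from world to camera coordinates, as OpenCV has them; the wrist camera has in their place "T_tool_cam" (4x4, takes a point from camera to tool coordinates, whose origin is the TCP and whose axes are the flange's). Camera axes: x right, y down, z forward; pixel columns grow to the right and rows downward; lengths in mm; the calibration is good to about 2 mm. A picture is of the moment at which its call begins: read the wrist's pose just before it. There is no depth.
- env.job_done(): hands the job in; it is judged then, once.
The state is a dict: "time_s": time; "qpos": joint angles; "qvel": joint speeds; "effort": joint torques, N m; "ee_pos": TCP position; "ee_rot": TCP orientation; "force": force on the tool from outside, world axes, zero at the start; "torque": the same for the moment, N m; "gripper_width": finger opening in mm; "gripper_force": force on a finger pad.
Only numpy, scipy, OpenCV 4.12 (cv2) and the standard library are available. Lean on these libraries where they do the work, as an engineer would, in place of code of your own. Each camera call takes 0.05 s, during which the arm holds its last target. There are 200 camera calls.

## Working session

There is one attempt and no reset: what is moved stays moved. The work goes in short steps, Python scripts to look and compute and a tool call to move; the robot and the scene stay as the last step left them, time stands still between calls to the robot, and variables do not carry over. Pictures are saved under pics/ and viewed, at most 10 in all, crops included, and the job is handed in when it is done.

Besides the shell and the picture viewer there is one more tool, called after ">>>" as name(argument=value, ...) on one line, values as JSON. send_rows: Moves the arm, as the interface text tells. Shifts and turns lie within -1 to 1; 1 stands for 500 mm of shift or 30 degrees of turn. Its arguments: {"type":"object","properties":{"motion":{"type":"array"},"grip_force":{"type":"number"}},"required":["motion"]}

```bash
mkdir -p pics; cat > h.py <<'E'
import numpy as np, cv2
from scipy.spatial.transform import Rotation as R
from workcell import env
def cam(name):
    s=env.state(); f=env.grab_frame(name); im=f["frame"]
    F=im.shape[0]/2/np.tan(np.radians(f["vertical_fov"])/2)
    K=np.array([[F,0,f["cx"]],[0,F,f["cy"]],[0,0,1.]])
    if name=="wrist":
        T=np.eye(4);T[:3,:3]=R.from_euler("xyz",s["ee_rot"],degrees=True).as_matrix();T[:3,3]=s["ee_pos"]
        M=np.linalg.inv(T@np.array(f["T_tool_cam"]))
    else:
        M=np.eye(4);M[:3,:3]=cv2.Rodrigues(np.array(f["rvec"],float))[0];M[:3,3]=np.ravel(f["tvec"])
    return im,K,M
def ray(K,M,u,v):
    d=M[:3,:3].T@np.linalg.inv(K)@[u,v,1]; return -M[:3,:3].T@M[:3,3], d/np.linalg.norm(d)
def onz(K,M,u,v,z):
    o,d=ray(K,M,u,v); return o+d*(z-o[2])/d[2]
def proj(K,M,p):
    c=M[:3,:3]@np.array(p,float)+M[:3,3]; q=K@c; return q[:2]/q[2]
def tri(rs):
    A=sum(np.eye(3)-np.outer(d,d) for o,d in rs); b=sum((np.eye(3)-np.outer(d,d))@o for o,d in rs)
    return np.linalg.solve(A,b)
def save(n,im): cv2.imwrite(n,cv2.cvtColor(im,cv2.COLOR_RGB2BGR))
E
python3 - <<'E'
from h import *
print(env.state(), env.grasp_offset)
ims=[]
for n in("scene","side","wrist"):
    im,K,M=cam(n); np.savez(n,im=im,K=K,M=M); save(f"pics/{n}.png",im); print(n,K[0,0],K[:2,2],ray(K,M,280,210))
E
```

```text
{'time_s': 0.0, 'qpos': array([ 6.99584299e+01,  1.83516044e+01,  8.97047808e+01,  3.00030791e-04,
        7.20432478e+01, -1.14623071e+00]), 'qvel': array([-0.00036374, -0.07925565,  0.08495231,  0.05824492,  0.07401566,
       -0.02438825]), 'effort': array([ 3.52968142e-03, -4.12465882e+01, -2.31981504e+01,  7.28988857e-02,
        4.57502611e-02, -1.54519321e-04]), 'ee_pos': array([186.0413077 , 543.55444341, 213.13165435]), 'ee_rot': array([-1.79900393e+02, -2.27826948e-03,  1.61104566e+02]), 'force': array([-0.69499042,  0.71532222,  0.28104961]), 'torque': array([ 0.00855375,  0.08144217, -0.02079079]), 'gripper_force': 0.0, 'gripper_width': 91.09598021586521} 18.8
scene 400.652534823874 [281.16901853 203.49109212] (array([-60.69439252, -83.91664517, 666.4633247 ]), array([ 0.65010207,  0.42431815, -0.63033436]))
side 531.8424824231851 [283.47291807 215.96286517] (array([638.70530358, 865.34658667, 852.59874642]), array([-0.13359233, -0.64204338, -0.75493932]))
wrist 353.3565780013659 [285.04460326 206.04553865] (array([114.40717359, 567.71954658, 384.71463454]), array([ 0.25608004, -0.10433447, -0.9610085 ]))
```

View pics/scene.png

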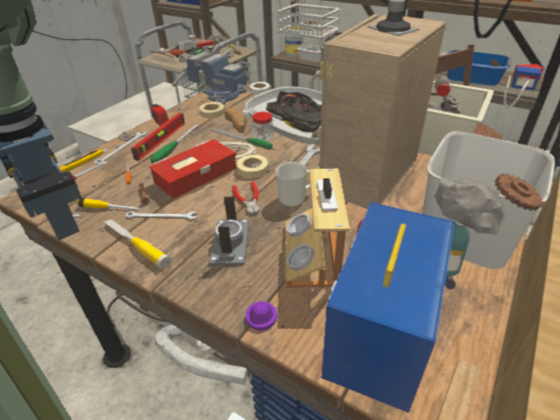

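View pics/side.png

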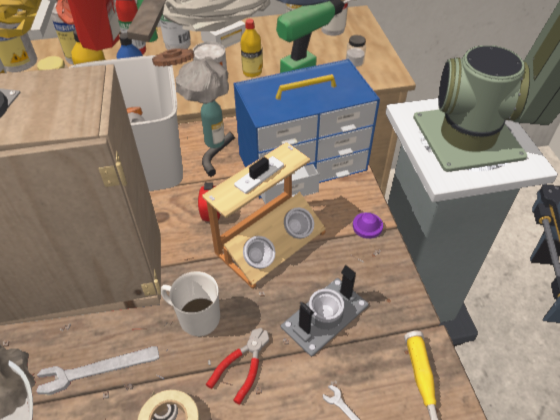

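Candidates: steel caps in the scene view at (300,222) and (299,257), in the side view at (259,253) and (298,223). The base cap is at scene (230,232), side (326,306). The purple look-alike is at scene (262,316), side (369,224) and I will leave it alone. Close crop next.

```bash
python3 - <<'E'
from h import *
a=np.load("scene.npz")["im"];b=np.load("side.npz")["im"]
A=cv2.resize(a[165:305,200:350],None,fx=2.6,fy=2.6,interpolation=cv2.INTER_CUBIC)
B=cv2.resize(b[140:355,190:390],None,fx=2,fy=2,interpolation=cv2.INTER_CUBIC)
h=max(A.shape[0],B.shape[0]);o=np.zeros((h,A.shape[1]+B.shape[1],3),np.uint8);o[:A.shape[0],:A.shape[1]]=A;o[:B.shape[0],A.shape[1]:]=B
print(A.shape,B.shape);save("pics/crop.png",o)
E
```

```text
(364, 390, 3) (430, 400, 3)
```

View pics/crop.png

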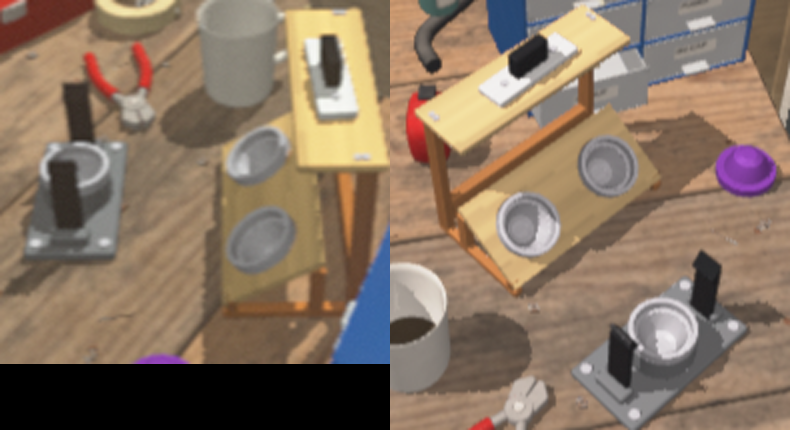

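The crop shows the steel caps in the rack at left (258,155)/(261,240) and right (528,224)/(608,165). The clip bar is on the shelf, and the holder has its 4 foot screws visible. Now for measurements.

```bash
python3 - <<'E'
from h import *
D={n:np.load(n+".npz") for n in("scene","side")}
def blob(n,u,v,r=22):
    im=D[n]["im"];hsv=cv2.cvtColor(im,cv2.COLOR_RGB2HSV)
    m=((hsv[...,1]<60)).astype(np.uint8);w=np.zeros_like(m);cv2.circle(w,(int(u),int(v)),r,1,-1);m&=w
    cs=max(cv2.findContours(m,cv2.RETR_EXTERNAL,cv2.CHAIN_APPROX_NONE)[0],key=cv2.contourArea)
    e=cv2.fitEllipse(cv2.convexHull(cs));return e
P={}
for k,s,t in(("nearA",(299,257),(298,223)),("farA",(300,225),(259,253))):
    es=blob("scene",*s);et=blob("side",*t);print(k,es,et)
    rs=[ray(D["scene"]["K"],D["scene"]["M"],*es[0]),ray(D["side"]["K"],D["side"]["M"],*et[0])]
    p=tri(rs);P[k]=p;print(p,[np.linalg.norm(np.cross(p-o,d)) for o,d in rs])
c=lambda u,v:(200+u/2.6,165+v/2.6)
d=lambda u,v:(190+(u-390)/2,140+v/2)
for n,q in(("side",[d(582,372),d(635,413),d(733,325),d(685,285)]),("scene",[c(38,243),c(105,243),c(117,147),c(55,147)])):
    pts=np.array([onz(D[n]["K"],D[n]["M"],*x,10) for x in q]);print(n,pts.round(1),pts.mean(0))
# tab top center
rs=[ray(D["scene"]["K"],D["scene"]["M"],*c(329,43)),ray(D["side"]["K"],D["side"]["M"],*d(527,48))]
rs2=[ray(D["scene"]["K"],D["scene"]["M"],*c(331,60)),ray(D["side"]["K"],D["side"]["M"],*d(528,58))]
print(tri(rs),tri(rs2))
for n,f,q in(("scene",c,[(315,163),(383,168),(352,12),(287,12)]),("side",d,[(450,144),(418,110),(592,8),(628,38)])):
    print(n,[onz(D[n]["K"],D[n]["M"],*f(*x),169).round(0) for x in q])
E
```

```text
nearA ((299.87713623046875, 256.7586669921875), (21.94319725036621, 29.072608947753906), 49.09978103637695) ((298.6213684082031, 222.643798828125), (29.63147735595703, 31.466642379760742), 149.7570037841797)
[467.12555401 215.11792512  42.79653877] [np.float64(1.6056361817892006), np.float64(1.6056361817892184)]
farA ((298.7087097167969, 224.19720458984375), (19.128416061401367, 26.834402084350586), 50.121429443359375) ((258.7477111816406, 251.76058959960938), (31.71868133544922, 33.354915618896484), 137.6834259033203)
[557.15667285 269.85089099  43.49602031] [np.float64(1.726064149852595), np.float64(1.7260641498526323)]
side [[534.3 416.9  10. ]
 [498.  464.7  10. ]
 [389.2 398.2  10. ]
 [420.4 347.4  10. ]] [460.45443828 406.78597232  10.        ]
scene [[393.6 393.9  10. ]
 [423.5 343.4  10. ]
 [532.9 409.8  10. ]
 [502.4 461.9  10. ]] [463.08613793 402.22119775  10.        ]
[540.03690807 196.94920347 201.43809487] [539.27261396 194.25138243 186.5784077 ]
scene [array([447., 157., 169.]), array([466., 113., 169.]), array([637., 220., 169.]), array([609., 268., 169.])]
side [array([618., 268., 169.]), array([640., 223., 169.]), array([463., 125., 169.]), array([440., 172., 169.])]
```

>>> send_rows(motion=[{"tx": -0.1,"ty": -0.014,"tz": -0.006,"gripper": -1},{"tx": -0.1,"ty": -0.014,"tz": -0.006},{"tx": -0.1,"ty": -0.014,"tz": -0.006},{"tx": -0.1,"ty": -0.014,"tz": -0.006},{"tx": -0.1,"ty": -0.014,"tz": -0.006},{"tx": -0.1,"ty": -0.014,"tz": -0.006},{},{}])

```text
invalid input at $.motion[0]: expected keys tx, ty, tz, rx, ry, rz, gripper
```

```bash
cat >> h.py <<'E'
def pose():
    s=env.state(); return np.array(s["ee_pos"]),R.from_euler("xyz",s["ee_rot"],degrees=True)
def plan(p,Rt,what=""):
    """tool-frame turn first, then shift (in units of the rows), from the measured pose"""
    p0,R0=pose(); w=np.degrees((R0.inv()*Rt).as_rotvec())/30; t=Rt.inv().apply(np.array(p)-p0)/500
    print(what,"turn",w.round(4),"=deg",round(30*np.linalg.norm(w),1),"| shift after",t.round(4),"=mm",round(500*np.linalg.norm(t),1),"| shift before",(R0.inv().apply(np.array(p)-p0)/500).round(4))
def frame(z,y):
    z=np.array(z,float)/np.linalg.norm(z);y=np.array(y,float);y-=z*(y@z);y/=np.linalg.norm(y)
    return R.from_matrix(np.stack([np.cross(y,z),y,z],1))
E
python3 - <<'E'
from h import *
s=env.state();print(s["time_s"],s["ee_pos"],s["ee_rot"])
im,K,M=cam("wrist");np.savez("w1",im=im,K=K,M=M)
for p in((461,405,40),(467,215,43),(557,270,43)):print(proj(K,M,p))
save("pics/w1.png",cv2.resize(im,(784,588),interpolation=cv2.INTER_CUBIC))
E
```

```text
0.15 [186.06416378 543.68936771 213.33128861] [-1.79925989e+02 -3.81371237e-03  1.61102403e+02]
[251.35809536 430.6170244 ]
[112.44656696 474.63827427]
[180.5196309  513.61809622]
```

View pics/w1.png

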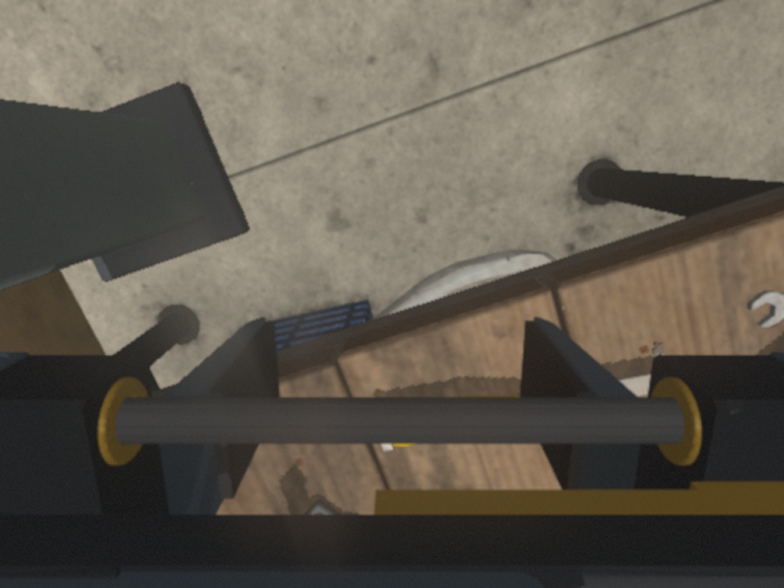

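The picture shows the gripper filling the rows below about 350, so the target has to sit in the upper half. I'm moving on over the holder.

>>> send_rows(motion=[{"tx": -0.11,"ty": -0.013,"tz": -0.006,"rx": 0,"ry": 0,"rz": 0,"gripper": -1},{"tx": -0.11,"ty": -0.013,"tz": -0.006,"rx": 0,"ry": 0,"rz": 0,"gripper": -1},{"tx": -0.11,"ty": -0.013,"tz": -0.006,"rx": 0,"ry": 0,"rz": 0,"gripper": -1},{"tx": -0.11,"ty": -0.013,"tz": -0.006,"rx": 0,"ry": 0,"rz": 0,"gripper": -1},{"tx": -0.11,"ty": -0.013,"tz": -0.006,"rx": 0,"ry": 0,"rz": 0,"gripper": -1},{"tx": -0.11,"ty": -0.013,"tz": -0.006,"rx": 0,"ry": 0,"rz": 0,"gripper": -1},{"tx": 0,"ty": 0,"tz": 0,"rx": 0,"ry": 0,"rz": 0,"gripper": -1},{"tx": 0,"ty": 0,"tz": 0,"rx": 0,"ry": 0,"rz": 0,"gripper": -1}])

```text
time_s: 1.2
ee_pos: [485.3, 400.2, 231.5]
ee_rot: [-180.0, -0.1, 161.1]
force: [-0.3, -0.2, -0.0]
gripper_width: 91.4
gripper_force: 0.0
```

```bash
python3 - <<'E'
from h import *
s=env.state();print(s["time_s"],s["ee_pos"],s["ee_rot"])
im,K,M=cam("wrist");np.savez("w2",im=im,K=K,M=M)
for p in((461,405,40),(467,215,43),(557,270,43)):print(proj(K,M,p))
save("pics/w2.png",cv2.resize(im[:300],(784,420),interpolation=cv2.INTER_CUBIC))
E
```

```text
1.2 [485.31108549 400.19806636 231.53296297] [-1.79969460e+02 -6.86798887e-02  1.61074385e+02]
[282.51924676 160.49619776]
[116.6977652  223.57821014]
[196.63129654 280.67012438]
```

View pics/w2.png

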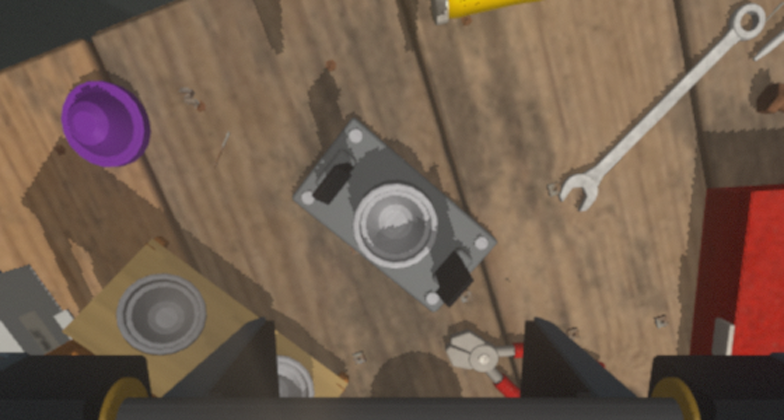

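The wrist view shows the base cap at (282,161), the near cap at (116,224), and the foot screws at (254,97), (344,174), (309,214) and (220,141). All agree with the first estimate, so I'll refine it.

```bash
python3 - <<'E'
from h import *
d=np.load("w2.npz");im,K,M=d["im"],d["K"],d["M"]
g=cv2.cvtColor(im,cv2.COLOR_RGB2GRAY);hsv=cv2.cvtColor(im,cv2.COLOR_RGB2HSV)
q=[]
for u,v in((355,136),(482,243),(433,299),(308,198)):
    u,v=u/1.4,v/1.4;x,y=int(round(u)),int(round(v));w=g[y-7:y+8,x-7:x+8].astype(float);w=np.clip(w-(w.max()-50),0,None)
    yy,xx=np.mgrid[y-7:y+8,x-7:x+8];q.append(onz(K,M,(w*xx).sum()/w.sum(),(w*yy).sum()/w.sum(),11))
q=np.array(q);print(q.round(1),q.mean(0));
v=(q[1]+q[2]-q[0]-q[3]);print("ang",np.degrees(np.arctan2(v[1],v[0])))
v=(q[1]-q[0]),(q[2]-q[3]);print([np.degrees(np.arctan2(a[1],a[0])) for a in v])
# base rim
m=np.zeros_like(g);cv2.circle(m,(282,161),33,1,-1)
b=((g>105)&(m>0)).astype(np.uint8)
c=max(cv2.findContours(b,cv2.RETR_EXTERNAL,cv2.CHAIN_APPROX_NONE)[0],key=cv2.contourArea);e=cv2.fitEllipse(cv2.convexHull(c));print(e,onz(K,M,*e[0],44))
m[:]=0;cv2.circle(m,(116,224),38,1,-1);b=((hsv[...,1]<60)&(m>0)).astype(np.uint8)
c=max(cv2.findContours(b,cv2.RETR_EXTERNAL,cv2.CHAIN_APPROX_NONE)[0],key=cv2.contourArea);e=cv2.fitEllipse(cv2.convexHull(c));print(e)
r=ray(K,M,*e[0]);rs=[r]
for n,px in(("scene",(299.9,256.8)),("side",(298.6,222.6))):
    D=np.load(n+".npz");rs.append(ray(D["K"],D["M"],*px))
p=tri(rs);print("near",p,[np.linalg.norm(np.cross(p-o,d)) for o,d in rs], onz(K,M,*e[0],43))
a=np.radians(31.3);f=np.array([-np.sin(a),np.cos(a)]);s,co=np.sin(np.radians(32)),np.cos(np.radians(32))
ax=np.array([*(s*f),co]);Rg=frame(-ax,[np.cos(a),np.sin(a),0])
plan(p+ax*90,Rg,"pre near")
E
```

```text
[[390.9 396.5  11. ]
 [500.8 463.5  11. ]
 [532.2 411.9  11. ]
 [422.3 344.8  11. ]] [461.51964667 404.17269889  11.        ]
ang 31.395043246556387
[np.float64(31.35406230997557), np.float64(31.435975629062717)]
((281.3039245605469, 162.35459899902344), (62.95793533325195, 64.01142883300781), 116.0345687866211) [461.87160364 403.42048225  44.        ]
((114.73585510253906, 223.99977111816406), (57.86043167114258, 64.13030242919922), 82.13522338867188)
near [466.77050456 214.35627442  43.35482125] [np.float64(1.1740320962398156), np.float64(1.2429557952183408), np.float64(2.099970682576402)] [466.74816656 212.79945206  43.        ]
pre near turn [ 0.3693 -1.0244  1.2932] =deg 50.7 | shift after [-0.0544 -0.2244  0.2981] =mm 188.5 | shift before [-0.0132 -0.303   0.2241]
```

>>> send_rows(motion=[{"tx": 0,"ty": 0,"tz": 0,"rx": 0.0616,"ry": -0.1707,"rz": 0.2155,"gripper": -1},{"tx": 0,"ty": 0,"tz": 0,"rx": 0.0616,"ry": -0.1707,"rz": 0.2155,"gripper": -1},{"tx": 0,"ty": 0,"tz": 0,"rx": 0.0616,"ry": -0.1707,"rz": 0.2155,"gripper": -1},{"tx": 0,"ty": 0,"tz": 0,"rx": 0.0616,"ry": -0.1707,"rz": 0.2155,"gripper": -1},{"tx": 0,"ty": 0,"tz": 0,"rx": 0.0616,"ry": -0.1707,"rz": 0.2155,"gripper": -1},{"tx": 0,"ty": 0,"tz": 0,"rx": 0.0616,"ry": -0.1707,"rz": 0.2155,"gripper": -1},{"tx": -0.011,"ty": -0.045,"tz": 0.06,"rx": 0,"ry": 0,"rz": 0,"gripper": -1},{"tx": -0.011,"ty": -0.045,"tz": 0.06,"rx": 0,"ry": 0,"rz": 0,"gripper": -1},{"tx": -0.011,"ty": -0.045,"tz": 0.06,"rx": 0,"ry": 0,"rz": 0,"gripper": -1},{"tx": -0.011,"ty": -0.045,"tz": 0.06,"rx": 0,"ry": 0,"rz": 0,"gripper": -1},{"tx": -0.011,"ty": -0.045,"tz": 0.06,"rx": 0,"ry": 0,"rz": 0,"gripper": -1},{"tx": 0,"ty": 0,"tz": 0,"rx": 0,"ry": 0,"rz": 0,"gripper": -1}])

```text
time_s: 2.75
ee_pos: [440.4, 252.2, 118.3]
ee_rot: [-179.7, 32.1, 121.4]
force: [-0.3, 0.6, 0.2]
gripper_width: 91.1
gripper_force: 0.0
```

```bash
cat >> h.py <<'E'
a=np.radians(31.4);U=np.array([np.cos(a),np.sin(a),0]);Fr=np.array([-np.sin(a),np.cos(a),0])
AX=np.sin(np.radians(32))*Fr+np.cos(np.radians(32))*np.array([0,0,1.]);RG=frame(-AX,U)
NEAR=np.array([466.8,214,43.3]);FAR=NEAR+105*U;HOLD=np.array([461.6,404,0])
E
python3 - <<'E'
from h import *
s=env.state();print(s["time_s"],s["ee_pos"],s["ee_rot"]);print("near/far",FAR)
plan(NEAR+AX*90,RG,"pre");plan(NEAR-AX*3.5,RG,"grasp")
im,K,M=cam("wrist");np.savez("w3",im=im,K=K,M=M);print(proj(K,M,NEAR+AX*6),proj(K,M,FAR+AX*6))
save("pics/w3.png",im)
E
```

```text
2.75 [440.38250291 252.22568209 118.27244898] [-179.73367296   32.0762585   121.44833134]
near/far [556.42283371 268.70601134  43.3       ]
pre turn [-0.008   0.0025  0.0014] =deg 0.3 | shift after [ 0.0008  0.0053 -0.0037] =mm 3.2 | shift before [ 0.0008  0.0053 -0.0037]
grasp turn [-0.008   0.0025  0.0014] =deg 0.3 | shift after [0.0008 0.0053 0.1833] =mm 91.7 | shift before [0.001  0.006  0.1833]
[290.12452572 211.82225594] [430.92816639 212.23799273]
```

View pics/w3.png

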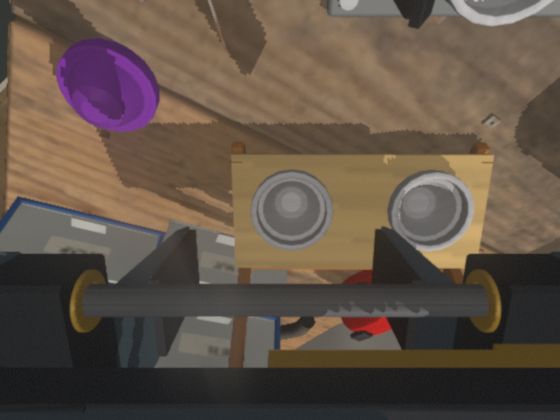

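The wrist view shows the steel near cap rim at (291,209) and the far one at (431,211), within 1–3 px of prediction. The purple one is off at (108,85). Descending along the cap axis.

>>> send_rows(motion=[{"tx": 0,"ty": 0.0055,"tz": 0.045,"rx": -0.008,"ry": 0,"rz": 0,"gripper": -1},{"tx": 0,"ty": 0,"tz": 0.045,"rx": 0,"ry": 0,"rz": 0,"gripper": -1},{"tx": 0.002,"ty": 0,"tz": 0.045,"rx": 0,"ry": 0,"rz": 0,"gripper": -1},{"tx": 0,"ty": 0,"tz": 0.03,"rx": 0,"ry": 0,"rz": 0,"gripper": -1},{"tx": 0,"ty": 0,"tz": 0.016,"rx": 0,"ry": 0,"rz": 0,"gripper": -1},{"tx": 0,"ty": 0,"tz": 0,"rx": 0,"ry": 0,"rz": 0,"gripper": -1}])

```text
time_s: 3.55
ee_pos: [470.5, 215.7, 42.1]
ee_rot: [179.7, 32.0, 121.2]
force: [-0.9, 0.1, -0.3]
gripper_width: 91.0
gripper_force: 0.0
```

>>> send_rows(motion=[{"tx": 0,"ty": 0,"tz": 0,"rx": 0,"ry": 0,"rz": 0,"gripper": 1},{"tx": 0,"ty": 0,"tz": 0,"rx": 0,"ry": 0,"rz": 0,"gripper": 1},{"tx": 0,"ty": 0,"tz": 0,"rx": 0,"ry": 0,"rz": 0,"gripper": 1},{"tx": 0,"ty": 0,"tz": 0,"rx": 0,"ry": 0,"rz": 0,"gripper": 1},{"tx": 0,"ty": 0,"tz": 0,"rx": 0,"ry": 0,"rz": 0,"gripper": 1},{"tx": 0,"ty": 0,"tz": 0,"rx": 0,"ry": 0,"rz": 0,"gripper": 1}], grip_force=30)

```text
time_s: 4.3
ee_pos: [469.9, 214.9, 42.4]
ee_rot: [179.7, 32.1, 121.2]
force: [-2.9, 0.2, 5.5]
gripper_width: 61.3
gripper_force: 30.0
```

```bash
python3 - <<'E'
from h import *
plan(NEAR-AX*3.5,RG,"g")
E
```

```text
g turn [ 0.0052  0.002  -0.0051] =deg 0.2 | shift after [ 0.0004 -0.0062  0.0046] =mm 3.9 | shift before [ 0.0004 -0.0062  0.0046]
```

>>> send_rows(motion=[{"tx": 0,"ty": 0,"tz": -0.01,"rx": 0,"ry": 0,"rz": 0,"gripper": 1},{"tx": 0,"ty": 0,"tz": -0.03,"rx": 0,"ry": 0,"rz": 0,"gripper": 1},{"tx": 0,"ty": 0,"tz": -0.06,"rx": 0,"ry": 0,"rz": 0,"gripper": 1},{"tx": 0,"ty": 0,"tz": -0.08,"rx": 0,"ry": 0,"rz": 0,"gripper": 1},{"tx": 0,"ty": 0,"tz": -0.08,"rx": 0,"ry": 0,"rz": 0,"gripper": 1},{"tx": 0,"ty": 0,"tz": 0,"rx": 0,"ry": 0,"rz": 0,"gripper": 1}])

```text
time_s: 5.05
ee_pos: [434.7, 276.9, 155.0]
ee_rot: [179.2, 31.9, 121.1]
force: [0.7, -0.4, -0.9]
gripper_width: 61.0
gripper_force: 30.0
```

```bash
cat >> h.py <<'E'
RP=frame([0,0,-1],Fr)   # closing along holder y, tool x = ?
RP2=frame([0,0,-1],-Fr)
E
python3 - <<'E'
from h import *
s=env.state();print(s["qpos"])
im,K,M=cam("wrist");save("pics/w4.png",im)
for n in("side","scene"):
    im2,K2,M2=cam(n); p=s["ee_pos"]; u,v=map(int,proj(K2,M2,p)); print(n,u,v)
    c=im2[max(0,v-60):v+60,max(0,u-80):u+80]; save(f"pics/c_{n}.png",cv2.resize(c,None,fx=3.5,fy=3.5,interpolation=cv2.INTER_CUBIC))
print("x axes",RP.as_matrix()[:,0],RP2.as_matrix()[:,0])
for r in(RP,RP2):plan(HOLD+[0,0,140],r)
E
```

```text
[ 50.27624505  20.98747633 102.78943417 -32.32389616  70.18463635
  33.91742121]
side 325 205
scene 264 216
x axes [-0.8535508  -0.52100963 -0.        ] [0.8535508  0.52100963 0.        ]
 turn [-0.8327  0.841  -2.916 ] =deg 94.4 | shift after [-0.1842  0.1937  0.023 ] =mm 134.2 | shift before [ 0.1767  0.1842 -0.0828]
 turn [0.8408 0.8325 2.913 ] =deg 94.3 | shift after [ 0.1842 -0.1937  0.023 ] =mm 134.2 | shift before [ 0.1767  0.1842 -0.0828]
```

View pics/c_side.png

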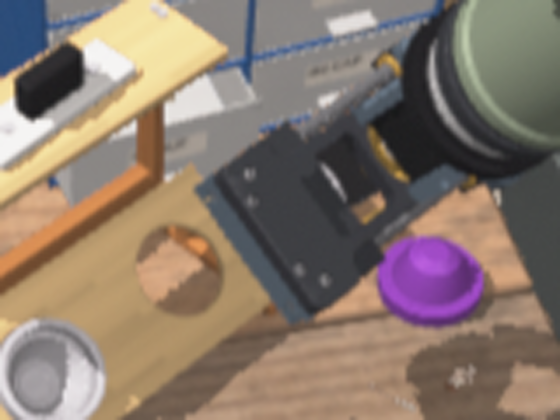

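The side crop shows the near hole empty and the finger backs at centre, so the cap is in the gripper. Carrying it over the holder, then turning level.

>>> send_rows(motion=[{"tx": 0.052,"ty": 0.0613,"tz": -0.039,"rx": 0,"ry": 0,"rz": 0,"gripper": 1},{"tx": 0.052,"ty": 0.0613,"tz": -0.039,"rx": 0,"ry": 0,"rz": 0,"gripper": 1},{"tx": 0.052,"ty": 0.0613,"tz": -0.039,"rx": 0,"ry": 0,"rz": 0,"gripper": 1},{"tx": 0,"ty": 0,"tz": 0,"rx": -0.1041,"ry": 0.1051,"rz": -0.3645,"gripper": 1},{"tx": 0,"ty": 0,"tz": 0,"rx": -0.0833,"ry": 0.0841,"rz": -0.2916,"gripper": 1},{"tx": 0,"ty": 0,"tz": 0,"rx": -0.0833,"ry": 0.0841,"rz": -0.2916,"gripper": 1},{"tx": 0,"ty": 0,"tz": 0,"rx": -0.0833,"ry": 0.0841,"rz": -0.2916,"gripper": 1},{"tx": 0,"ty": 0,"tz": 0,"rx": -0.0833,"ry": 0.0841,"rz": -0.2916,"gripper": 1},{"tx": 0,"ty": 0,"tz": 0,"rx": -0.0833,"ry": 0.0841,"rz": -0.2916,"gripper": 1},{"tx": 0,"ty": 0,"tz": 0,"rx": -0.0833,"ry": 0.0841,"rz": -0.2916,"gripper": 1},{"tx": 0,"ty": 0,"tz": 0,"rx": -0.0833,"ry": 0.0841,"rz": -0.2916,"gripper": 1},{"tx": 0,"ty": 0,"tz": 0,"rx": -0.0833,"ry": 0.0841,"rz": -0.2916,"gripper": 1}])

```text
time_s: 6.7
ee_pos: [461.4, 403.1, 159.1]
ee_rot: [-178.0, 2.1, -155.9]
force: [-0.2, -0.3, -1.3]
gripper_width: 61.5
gripper_force: 30.0
```

>>> send_rows(motion=[{"tx": 0,"ty": 0,"tz": 0,"rx": -0.0833,"ry": 0.0841,"rz": -0.2916,"gripper": 1},{"tx": 0,"ty": 0,"tz": 0,"rx": 0,"ry": 0,"rz": 0,"gripper": 1},{"tx": 0,"ty": 0,"tz": 0,"rx": 0,"ry": 0,"rz": 0,"gripper": 1}])

```text
time_s: 7.08
ee_pos: [461.4, 404.0, 159.8]
ee_rot: [179.7, -0.4, -147.6]
force: [0.5, 0.4, -1.0]
gripper_width: 61.1
gripper_force: 30.0
```

```bash
python3 - <<'E'
from h import *
s=env.state();print(s["qpos"])
plan(HOLD+[0,0,100],RP)
E
```

```text
[ 39.93625518  23.99414669  88.91553057   0.38322932  67.40747682
 -82.65672212]
 turn [ 0.0102 -0.0121  0.0348] =deg 1.1 | shift after [-0.0004 -0.0002  0.1195] =mm 59.8 | shift before [-0.0011 -0.0008  0.1195]
```

```bash
python3 - <<'E'
from h import *
s=env.state();p=np.array(s["ee_pos"]);o=[]
for n in("side","scene"):
    im,K,M=cam(n);u,v=map(int,proj(K,M,p-[0,0,30])); print(n,u,v,proj(K,M,p))
    c=im[v-55:v+55,u-50:u+50];o.append(cv2.resize(c,(400,440),interpolation=cv2.INTER_CUBIC))
save("pics/hand.png",np.hstack(o))
E
```

```text
side 328 274 [330.09275551 264.27839597]
scene 223 199 [222.29134241 188.54968683]
```

View pics/hand.png

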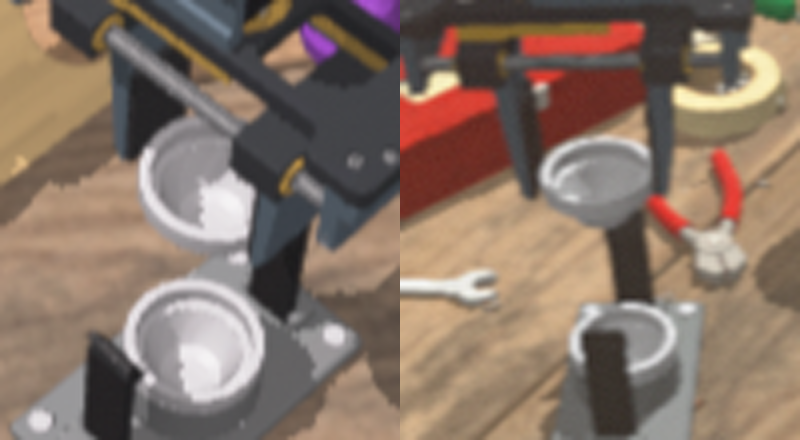

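The picture shows the cap level in the fingers, its rim centre within about 1 px of the TCP, over the base cap. Lowering.

>>> send_rows(motion=[{"tx": -0.002,"ty": 0,"tz": 0.04,"rx": 0.0102,"ry": -0.0121,"rz": 0.0348,"gripper": 1},{"tx": 0,"ty": 0,"tz": 0.05,"rx": 0,"ry": 0,"rz": 0,"gripper": 1},{"tx": 0,"ty": 0,"tz": 0.04,"rx": 0,"ry": 0,"rz": 0,"gripper": 1},{"tx": 0,"ty": 0,"tz": 0.03,"rx": 0,"ry": 0,"rz": 0,"gripper": 1},{"tx": 0,"ty": 0,"tz": 0.024,"rx": 0,"ry": 0,"rz": 0,"gripper": 1},{"tx": 0,"ty": 0,"tz": 0.012,"rx": 0,"ry": 0,"rz": 0,"gripper": 1},{"tx": 0,"ty": 0,"tz": 0.008,"rx": 0,"ry": 0,"rz": 0,"gripper": 1},{"tx": 0,"ty": 0,"tz": 0,"rx": 0,"ry": 0,"rz": 0,"gripper": 1},{"tx": 0,"ty": 0,"tz": 0,"rx": 0,"ry": 0,"rz": 0,"gripper": 1}])

```text
time_s: 8.3
ee_pos: [462.8, 405.7, 59.4]
ee_rot: [179.9, 0.2, -148.4]
force: [-0.4, 0.3, -0.2]
gripper_width: 61.7
gripper_force: 30.0
```

>>> send_rows(motion=[{"tx": 0.002,"ty": 0,"tz": 0.004,"rx": 0,"ry": 0,"rz": 0,"gripper": 1},{"tx": 0,"ty": 0,"tz": 0.004,"rx": 0,"ry": 0,"rz": 0,"gripper": 1},{"tx": 0,"ty": 0,"tz": 0.004,"rx": 0,"ry": 0,"rz": 0,"gripper": 1},{"tx": 0,"ty": 0,"tz": 0,"rx": 0,"ry": 0,"rz": 0,"gripper": 1}])

```text
time_s: 8.8
ee_pos: [461.6, 404.9, 52.6]
ee_rot: [179.9, 0.1, -148.4]
force: [-0.8, 0.3, -0.4]
gripper_width: 61.2
gripper_force: 30.0
```

>>> send_rows(motion=[{"tx": 0,"ty": 0,"tz": 0.003,"rx": 0,"ry": 0,"rz": 0,"gripper": 1},{"tx": 0,"ty": 0,"tz": 0.003,"rx": 0,"ry": 0,"rz": 0,"gripper": 1},{"tx": 0,"ty": 0,"tz": 0,"rx": 0,"ry": 0,"rz": 0,"gripper": 1}])

```text
time_s: 9.18
ee_pos: [461.7, 405.0, 50.1]
ee_rot: [179.9, 0.1, -148.4]
force: [-0.2, -0.9, 1.2]
gripper_width: 61.3
gripper_force: 30.0
```

>>> send_rows(motion=[{"tx": 0,"ty": 0,"tz": 0.003,"rx": 0,"ry": 0,"rz": 0,"gripper": 1},{"tx": 0,"ty": 0,"tz": 0,"rx": 0,"ry": 0,"rz": 0,"gripper": 1}])

```text
time_s: 9.43
ee_pos: [461.8, 405.0, 50.0]
ee_rot: [179.9, 0.2, -148.4]
force: [-2.6, -1.7, 10.2]
gripper_width: 61.5
gripper_force: 30.0
```

>>> send_rows(motion=[{"tx": 0,"ty": 0,"tz": 0.003,"rx": 0,"ry": 0,"rz": 0,"gripper": 1},{"tx": 0,"ty": 0,"tz": 0,"rx": 0,"ry": 0,"rz": 0,"gripper": 1}])

```text
time_s: 9.68
ee_pos: [461.8, 405.1, 49.9]
ee_rot: [179.9, 0.2, -148.4]
force: [-4.5, -4.1, 16.4]
gripper_width: 61.0
gripper_force: 30.0
```

>>> send_rows(motion=[{"tx": 0,"ty": 0,"tz": -0.004,"rx": 0,"ry": 0,"rz": 0,"gripper": -1},{"tx": 0,"ty": 0,"tz": 0,"rx": 0,"ry": 0,"rz": 0,"gripper": -1},{"tx": 0,"ty": 0,"tz": 0,"rx": 0,"ry": 0,"rz": 0,"gripper": -1},{"tx": 0,"ty": 0,"tz": 0,"rx": 0,"ry": 0,"rz": 0,"gripper": -1},{"tx": 0,"ty": 0,"tz": -0.02,"rx": 0,"ry": 0,"rz": 0,"gripper": -1},{"tx": 0,"ty": 0,"tz": -0.05,"rx": 0,"ry": 0,"rz": 0,"gripper": -1},{"tx": 0,"ty": 0,"tz": -0.08,"rx": 0,"ry": 0,"rz": 0,"gripper": -1},{"tx": 0,"ty": 0,"tz": -0.08,"rx": 0,"ry": 0,"rz": 0,"gripper": -1},{"tx": 0,"ty": 0,"tz": -0.08,"rx": 0,"ry": 0,"rz": 0,"gripper": -1},{"tx": 0,"ty": 0,"tz": 0,"rx": 0,"ry": 0,"rz": 0,"gripper": -1}])

```text
time_s: 10.92
ee_pos: [463.2, 406.0, 208.5]
ee_rot: [179.9, 0.6, -148.4]
force: [-0.2, -0.7, -0.1]
gripper_width: 91.4
gripper_force: 0.0
```

```bash
python3 - <<'E'
from h import *
im,K,M=cam("side");o=[]
u,v=map(int,proj(K,M,HOLD+[0,0,50]));c=im[v-50:v+50,u-50:u+50];o.append(cv2.resize(c,(400,400),interpolation=cv2.INTER_CUBIC))
im,K,M=cam("scene");u,v=map(int,proj(K,M,HOLD+[0,0,50]));c=im[v-50:v+50,u-50:u+50];o.append(cv2.resize(c,(400,400),interpolation=cv2.INTER_CUBIC))
save("pics/n1.png",np.hstack(o))
plan(FAR+AX*90,RG,"pre far");plan(FAR+AX*90+[0,0,50],RG)
E
```

```text
pre far turn [ 0.8423 -0.8331  2.9182] =deg 94.5 | shift after [-0.1101  0.0207  0.2683] =mm 145.4 | shift before [-0.0196 -0.2358  0.1689]
 turn [ 0.8423 -0.8331  2.9182] =deg 94.5 | shift after [-0.1631  0.0207  0.1835] =mm 123.2 | shift before [-0.0199 -0.2357  0.0689]
```

View pics/n1.png

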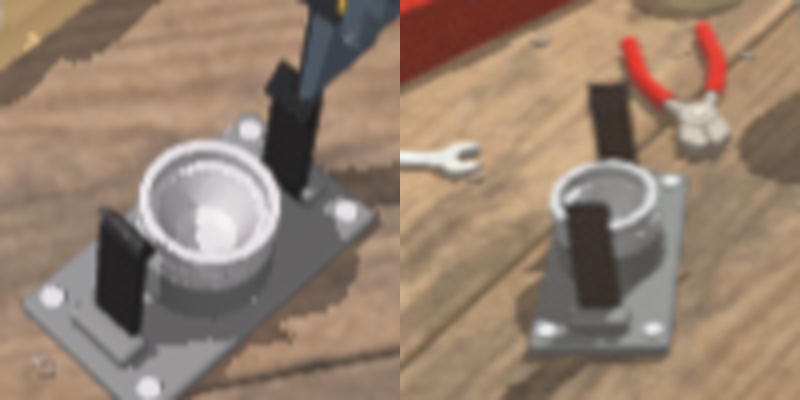

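The side crop shows the first cap seated level, with its collar on the base collar and both hooks upright. Checking mug clearance before the far cap.

```bash
python3 - <<'E'
from h import *
D=np.load("side.npz");K,M=D["K"],D["M"]
for u,v in((171,290),(219,285),(195,278),(196,302)):print("rim",onz(K,M,u,v,94).round(0))
p=FAR-AX*2.5;m=RG.as_matrix()
for sx in(-38,38):
  for sy in(-89,89):print((p+m@[sx,sy,-79]).round(0))
print((p+m@[0,59,0]).round(0))
E
```

```text
rim [719. 357.  94.]
rim [639. 363.  94.]
rim [677. 341.  94.]
rim [680. 388.  94.]
[476. 229. 128.]
[628. 322. 128.]
[443. 284.  88.]
[594. 377.  88.]
[607. 298.  41.]
```

>>> send_rows(motion=[{"tx": 0,"ty": 0,"tz": 0,"rx": 0.0842,"ry": -0.0833,"rz": 0.2918,"gripper": -1},{"tx": 0,"ty": 0,"tz": 0,"rx": 0.0842,"ry": -0.0833,"rz": 0.2918,"gripper": -1},{"tx": 0,"ty": 0,"tz": 0,"rx": 0.0842,"ry": -0.0833,"rz": 0.2918,"gripper": -1},{"tx": 0,"ty": 0,"tz": 0,"rx": 0.0842,"ry": -0.0833,"rz": 0.2918,"gripper": -1},{"tx": 0,"ty": 0,"tz": 0,"rx": 0.0842,"ry": -0.0833,"rz": 0.2918,"gripper": -1},{"tx": 0,"ty": 0,"tz": 0,"rx": 0.0842,"ry": -0.0833,"rz": 0.2918,"gripper": -1},{"tx": 0,"ty": 0,"tz": 0,"rx": 0.0842,"ry": -0.0833,"rz": 0.2918,"gripper": -1},{"tx": 0,"ty": 0,"tz": 0,"rx": 0.0842,"ry": -0.0833,"rz": 0.2918,"gripper": -1},{"tx": 0,"ty": 0,"tz": 0,"rx": 0.0842,"ry": -0.0833,"rz": 0.2918,"gripper": -1},{"tx": 0,"ty": 0,"tz": 0,"rx": 0.0842,"ry": -0.0833,"rz": 0.2918,"gripper": -1},{"tx": 0,"ty": 0,"tz": 0,"rx": 0,"ry": 0,"rz": 0,"gripper": -1}])

```text
time_s: 12.4
ee_pos: [461.0, 404.8, 201.4]
ee_rot: [-179.6, 32.1, 121.7]
force: [-0.9, -0.0, 0.1]
gripper_width: 91.0
gripper_force: 0.0
```

>>> send_rows(motion=[{"tx": -0.0275,"ty": 0.0052,"tz": 0.067,"rx": 0,"ry": 0,"rz": 0,"gripper": -1},{"tx": -0.0275,"ty": 0.0052,"tz": 0.067,"rx": 0,"ry": 0,"rz": 0,"gripper": -1},{"tx": -0.0275,"ty": 0.0052,"tz": 0.067,"rx": 0,"ry": 0,"rz": 0,"gripper": -1},{"tx": -0.0275,"ty": 0.0052,"tz": 0.067,"rx": 0,"ry": 0,"rz": 0,"gripper": -1},{"tx": 0,"ty": 0,"tz": 0,"rx": 0,"ry": 0,"rz": 0,"gripper": -1},{"tx": 0,"ty": 0,"tz": 0,"rx": 0,"ry": 0,"rz": 0,"gripper": -1}])

```text
time_s: 13.15
ee_pos: [531.6, 309.9, 119.7]
ee_rot: [-180.0, 32.0, 121.5]
force: [-0.1, -0.5, 0.4]
gripper_width: 91.4
gripper_force: 0.0
```

```bash
python3 - <<'E'
from h import *
plan(FAR-AX*3,RG,"grasp")
im,K,M=cam("wrist");u,v=proj(K,M,FAR+AX*6);print(u,v)
hsv=cv2.cvtColor(im,cv2.COLOR_RGB2HSV);m=np.zeros(im.shape[:2],np.uint8);cv2.circle(m,(int(u),int(v)),50,1,-1)
b=((hsv[...,1]<70)&(m>0)).astype(np.uint8);b[255:]=0
c=max(cv2.findContours(b,cv2.RETR_EXTERNAL,cv2.CHAIN_APPROX_NONE)[0],key=cv2.contourArea);print(cv2.boundingRect(c),cv2.fitEllipse(cv2.convexHull(c)))
save("pics/w5.png",im[100:300,180:420])
E
```

```text
grasp turn [ 0.0005 -0.0015  0.0022] =deg 0.1 | shift after [-0.0007 -0.0005  0.1866] =mm 93.3 | shift before [-0.0008 -0.0006  0.1866]
285.75854000264934 212.14256558431944
(246, 170, 83, 81) ((286.89361572265625, 210.39573669433594), (80.42656707763672, 81.5215072631836), 88.55982971191406)
```

>>> send_rows(motion=[{"tx": 0.001,"ty": 0,"tz": 0.045,"rx": 0,"ry": 0,"rz": 0,"gripper": -1},{"tx": 0,"ty": 0,"tz": 0.045,"rx": 0,"ry": 0,"rz": 0,"gripper": -1},{"tx": 0,"ty": 0,"tz": 0.045,"rx": 0,"ry": 0,"rz": 0,"gripper": -1},{"tx": 0,"ty": 0,"tz": 0.03,"rx": 0,"ry": 0,"rz": 0,"gripper": -1},{"tx": 0,"ty": 0,"tz": 0.022,"rx": 0,"ry": 0,"rz": 0,"gripper": -1},{"tx": 0,"ty": 0,"tz": 0,"rx": 0,"ry": 0,"rz": 0,"gripper": -1}])

```text
time_s: 13.95
ee_pos: [557.2, 267.7, 39.6]
ee_rot: [-179.9, 32.0, 121.4]
force: [-0.1, 0.2, 0.9]
gripper_width: 91.1
gripper_force: 0.0
```

>>> send_rows(motion=[{"tx": 0,"ty": 0,"tz": 0,"rx": 0,"ry": 0,"rz": 0,"gripper": 1},{"tx": 0,"ty": 0,"tz": 0,"rx": 0,"ry": 0,"rz": 0,"gripper": 1},{"tx": 0,"ty": 0,"tz": 0,"rx": 0,"ry": 0,"rz": 0,"gripper": 1},{"tx": 0,"ty": 0,"tz": 0,"rx": 0,"ry": 0,"rz": 0,"gripper": 1},{"tx": 0,"ty": 0,"tz": 0,"rx": 0,"ry": 0,"rz": 0,"gripper": 1}])

```text
time_s: 14.58
ee_pos: [557.7, 268.1, 40.3]
ee_rot: [179.9, 32.0, 121.4]
force: [-0.2, 0.9, 1.8]
gripper_width: 61.3
gripper_force: 30.0
```

>>> send_rows(motion=[{"tx": 0,"ty": 0,"tz": -0.01,"rx": 0,"ry": 0,"rz": 0,"gripper": 1},{"tx": 0,"ty": 0,"tz": -0.03,"rx": 0,"ry": 0,"rz": 0,"gripper": 1},{"tx": 0,"ty": 0,"tz": -0.06,"rx": 0,"ry": 0,"rz": 0,"gripper": 1},{"tx": 0,"ty": 0,"tz": -0.08,"rx": 0,"ry": 0,"rz": 0,"gripper": 1},{"tx": 0,"ty": 0,"tz": -0.08,"rx": 0,"ry": 0,"rz": 0,"gripper": 1},{"tx": 0,"ty": 0,"tz": 0,"rx": 0,"ry": 0,"rz": 0,"gripper": 1}])

```text
time_s: 15.32
ee_pos: [521.8, 329.3, 153.3]
ee_rot: [179.6, 31.9, 121.3]
force: [0.4, 0.3, -0.6]
gripper_width: 61.8
gripper_force: 30.0
```

```bash
python3 - <<'E'
from h import *
plan(HOLD+[0,0,175],RP)
E
```

```text
turn [-0.8224  0.8424 -2.9144] =deg 94.3 | shift after [ 0.0248  0.1903 -0.0434] =mm 98.4 | shift before [ 0.1386 -0.0241 -0.1375]
```

>>> send_rows(motion=[{"tx": 0.0462,"ty": -0.008,"tz": -0.0458,"rx": 0,"ry": 0,"rz": 0,"gripper": 1},{"tx": 0.0462,"ty": -0.008,"tz": -0.0458,"rx": 0,"ry": 0,"rz": 0,"gripper": 1},{"tx": 0.0462,"ty": -0.008,"tz": -0.0458,"rx": 0,"ry": 0,"rz": 0,"gripper": 1},{"tx": 0,"ty": 0,"tz": 0,"rx": -0.0822,"ry": 0.0842,"rz": -0.2914,"gripper": 1},{"tx": 0,"ty": 0,"tz": 0,"rx": -0.0822,"ry": 0.0842,"rz": -0.2914,"gripper": 1},{"tx": 0,"ty": 0,"tz": 0,"rx": -0.0822,"ry": 0.0842,"rz": -0.2914,"gripper": 1},{"tx": 0,"ty": 0,"tz": 0,"rx": -0.0822,"ry": 0.0842,"rz": -0.2914,"gripper": 1},{"tx": 0,"ty": 0,"tz": 0,"rx": -0.0822,"ry": 0.0842,"rz": -0.2914,"gripper": 1},{"tx": 0,"ty": 0,"tz": 0,"rx": -0.0822,"ry": 0.0842,"rz": -0.2914,"gripper": 1},{"tx": 0,"ty": 0,"tz": 0,"rx": -0.0822,"ry": 0.0842,"rz": -0.2914,"gripper": 1},{"tx": 0,"ty": 0,"tz": 0,"rx": -0.0822,"ry": 0.0842,"rz": -0.2914,"gripper": 1},{"tx": 0,"ty": 0,"tz": 0,"rx": -0.0822,"ry": 0.0842,"rz": -0.2914,"gripper": 1}])

```text
time_s: 16.82
ee_pos: [460.9, 400.3, 170.5]
ee_rot: [-177.6, 2.1, -157.2]
force: [0.1, -0.1, -0.4]
gripper_width: 61.6
gripper_force: 30.0
```

>>> send_rows(motion=[{"tx": 0,"ty": 0,"tz": 0,"rx": -0.0822,"ry": 0.0842,"rz": -0.2914,"gripper": 1},{"tx": 0,"ty": 0,"tz": 0,"rx": 0,"ry": 0,"rz": 0,"gripper": 1},{"tx": 0,"ty": 0,"tz": 0,"rx": 0,"ry": 0,"rz": 0,"gripper": 1}])

```text
time_s: 17.2
ee_pos: [461.0, 401.0, 170.8]
ee_rot: [-179.8, -0.5, -148.9]
force: [0.1, 0.4, -0.3]
gripper_width: 61.5
gripper_force: 30.0
```

```bash
python3 - <<'E'
from h import *
plan([461.7,404.8,75],RP)
E
```

```text
turn [-0.0063 -0.0153 -0.0092] =deg 0.6 | shift after [-0.0051  0.0058  0.1916] =mm 95.9 | shift before [-0.0066  0.0065  0.1915]
```

>>> send_rows(motion=[{"tx": -0.0051,"ty": 0.0058,"tz": 0.04,"rx": -0.0063,"ry": -0.0153,"rz": -0.0092,"gripper": 1},{"tx": 0,"ty": 0,"tz": 0.05,"rx": 0,"ry": 0,"rz": 0,"gripper": 1},{"tx": 0,"ty": 0,"tz": 0.05,"rx": 0,"ry": 0,"rz": 0,"gripper": 1},{"tx": 0,"ty": 0,"tz": 0.03,"rx": 0,"ry": 0,"rz": 0,"gripper": 1},{"tx": 0,"ty": 0,"tz": 0.014,"rx": 0,"ry": 0,"rz": 0,"gripper": 1},{"tx": 0,"ty": 0,"tz": 0,"rx": 0,"ry": 0,"rz": 0,"gripper": 1},{"tx": 0,"ty": 0,"tz": 0,"rx": 0,"ry": 0,"rz": 0,"gripper": 1}])

```text
time_s: 18.08
ee_pos: [462.7, 405.8, 80.5]
ee_rot: [179.9, 0.2, -148.5]
force: [0.6, 0.7, -1.2]
gripper_width: 61.6
gripper_force: 30.0
```

>>> send_rows(motion=[{"tx": 0.0022,"ty": 0,"tz": 0.014,"rx": 0,"ry": 0,"rz": 0,"gripper": 1},{"tx": 0,"ty": 0,"tz": 0.01,"rx": 0,"ry": 0,"rz": 0,"gripper": 1},{"tx": 0,"ty": 0,"tz": 0.006,"rx": 0,"ry": 0,"rz": 0,"gripper": 1},{"tx": 0,"ty": 0,"tz": 0.004,"rx": 0,"ry": 0,"rz": 0,"gripper": 1},{"tx": 0,"ty": 0,"tz": 0,"rx": 0,"ry": 0,"rz": 0,"gripper": 1}])

```text
time_s: 18.7
ee_pos: [461.2, 404.7, 62.4]
ee_rot: [180.0, 0.1, -148.5]
force: [0.6, -0.2, -0.1]
gripper_width: 61.5
gripper_force: 30.0
```

>>> send_rows(motion=[{"tx": 0,"ty": 0,"tz": 0.004,"rx": 0,"ry": 0,"rz": 0,"gripper": 1},{"tx": 0,"ty": 0,"tz": 0,"rx": 0,"ry": 0,"rz": 0,"gripper": 1}])

```text
time_s: 18.95
ee_pos: [461.2, 404.7, 60.5]
ee_rot: [180.0, 0.1, -148.5]
force: [0.2, 0.2, 0.1]
gripper_width: 61.3
gripper_force: 30.0
```

>>> send_rows(motion=[{"tx": 0,"ty": 0,"tz": 0.004,"rx": 0,"ry": 0,"rz": 0,"gripper": 1},{"tx": 0,"ty": 0,"tz": 0,"rx": 0,"ry": 0,"rz": 0,"gripper": 1}])

```text
time_s: 19.2
ee_pos: [461.4, 404.9, 60.1]
ee_rot: [179.9, 0.1, -148.5]
force: [-1.4, -0.8, 7.3]
gripper_width: 61.4
gripper_force: 30.0
```

>>> send_rows(motion=[{"tx": 0,"ty": 0,"tz": 0.004,"rx": 0,"ry": 0,"rz": 0,"gripper": 1},{"tx": 0,"ty": 0,"tz": 0,"rx": 0,"ry": 0,"rz": 0,"gripper": 1}])

```text
time_s: 19.45
ee_pos: [461.5, 405.0, 59.9]
ee_rot: [179.9, 0.2, -148.5]
force: [-4.0, -3.3, 16.2]
gripper_width: 61.5
gripper_force: 30.0
```

>>> send_rows(motion=[{"tx": 0,"ty": 0,"tz": -0.004,"rx": 0,"ry": 0,"rz": 0,"gripper": -1},{"tx": 0,"ty": 0,"tz": 0,"rx": 0,"ry": 0,"rz": 0,"gripper": -1},{"tx": 0,"ty": 0,"tz": 0,"rx": 0,"ry": 0,"rz": 0,"gripper": -1},{"tx": 0,"ty": 0,"tz": 0,"rx": 0,"ry": 0,"rz": 0,"gripper": -1},{"tx": 0,"ty": 0,"tz": -0.02,"rx": 0,"ry": 0,"rz": 0,"gripper": -1},{"tx": 0,"ty": 0,"tz": -0.05,"rx": 0,"ry": 0,"rz": 0,"gripper": -1},{"tx": 0,"ty": 0,"tz": -0.1,"rx": 0,"ry": 0,"rz": 0,"gripper": -1},{"tx": 0,"ty": 0,"tz": -0.1,"rx": 0,"ry": 0,"rz": 0,"gripper": -1},{"tx": 0,"ty": 0,"tz": -0.1,"rx": 0,"ry": 0,"rz": 0,"gripper": -1},{"tx": 0,"ty": 0,"tz": -0.05,"rx": 0,"ry": 0,"rz": 0,"gripper": -1},{"tx": 0,"ty": 0,"tz": 0,"rx": 0,"ry": 0,"rz": 0,"gripper": -1}])

```text
time_s: 20.82
ee_pos: [461.9, 405.1, 271.4]
ee_rot: [179.9, 0.4, -148.5]
force: [1.0, -0.2, -0.8]
gripper_width: 91.2
gripper_force: 0.0
```

```bash
python3 - <<'E'
from h import *
rs=[]
for n,(u,v) in(("scene",(327,188)),("side",(259,168))):
    D=np.load(n+".npz");im,K,M=D["im"],D["K"],D["M"];g=cv2.cvtColor(im,cv2.COLOR_RGB2GRAY)
    m=np.zeros_like(g);cv2.circle(m,(u,v),22,1,-1);b=((g<70)&(m>0)).astype(np.uint8)
    nl,lab,st,ce=cv2.connectedComponentsWithStats(b);i=1+np.argmax(st[1:,4]);print(n,st[i],ce[i]);rs.append(ray(K,M,*ce[i]))
    hsv=cv2.cvtColor(im,cv2.COLOR_RGB2HSV);cv2.circle(m,(u,v),34,1,-1)
    w=((hsv[...,1]<45)&(g>120)&(m>0)).astype(np.uint8);nl,lab2,st,ce=cv2.connectedComponentsWithStats(w)
    print([(st[j].tolist(),ce[j].round(1).tolist()) for j in range(1,nl) if st[j,4]>40])
    w2=(w|(lab==i)).astype(np.uint8);cs=max(cv2.findContours(w2,0,1)[0],key=cv2.contourArea)
    h=np.array([onz(K,M,x,y,177)[:2] for x,y in cs[:,0]],np.float32);print("bar rect@177",cv2.minAreaRect(h))
p=tri(rs);print(p,[np.linalg.norm(np.cross(p-o,d)) for o,d in rs])
o=[]
for n in("side","scene"):
    im,K,M=cam(n);u,v=map(int,proj(K,M,HOLD+[0,0,60]));c=im[v-50:v+50,u-50:u+50];o.append(cv2.resize(c,(400,400),interpolation=cv2.INTER_CUBIC))
save("pics/n2.png",np.hstack(o))
E
```

```text
scene [324 179   7  19 100] [326.63 188.03]
[([293, 160, 17, 45, 365], [300.1, 183.4]), ([317, 180, 21, 31, 308], [326.4, 198.0])]
bar rect@177 ((536.2005615234375, 191.80252075195312), (104.91561889648438, 30.274002075195312), 34.47818374633789)
side [250 158  19  21 249] [258.79518072 167.81124498]
[([258, 134, 25, 17, 268], [267.7, 142.1]), ([234, 156, 50, 37, 538], [258.2, 176.0]), ([261, 179, 23, 23, 253], [273.0, 191.6])]
bar rect@177 ((540.5353393554688, 196.2432861328125), (99.4578857421875, 41.913814544677734), 35.151100158691406)
[538.53850683 194.21284415 188.09980392] [np.float64(1.1857215500898342), np.float64(1.1857215500898308)]
```

View pics/n2.png

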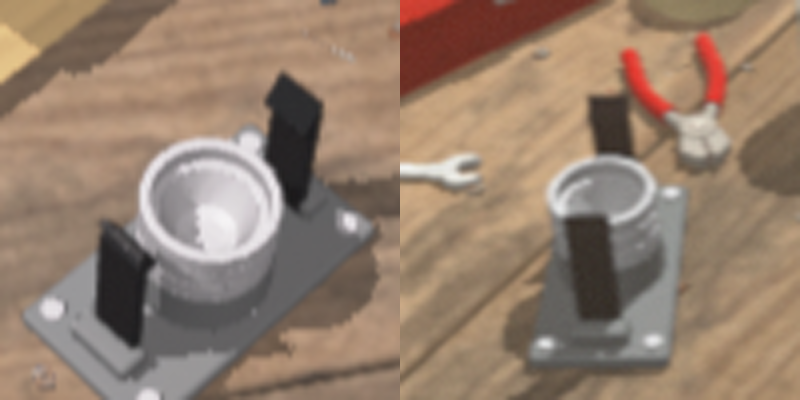

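The picture shows three nested level collars with both hooks clear. Looking at the clip bar from above.

>>> send_rows(motion=[{"tx": -0.0123,"ty": -0.088,"tz": -0.0076,"rx": 0,"ry": 0,"rz": 0,"gripper": -1},{"tx": -0.0123,"ty": -0.088,"tz": -0.0076,"rx": 0,"ry": 0,"rz": 0,"gripper": -1},{"tx": -0.0123,"ty": -0.088,"tz": -0.0076,"rx": 0,"ry": 0,"rz": 0,"gripper": -1},{"tx": -0.0123,"ty": -0.088,"tz": -0.0076,"rx": 0,"ry": 0,"rz": 0,"gripper": -1},{"tx": -0.0123,"ty": -0.088,"tz": -0.0076,"rx": 0,"ry": 0,"rz": 0,"gripper": -1},{"tx": 0,"ty": 0,"tz": 0,"rx": 0,"ry": 0,"rz": 0,"gripper": -1},{"tx": 0,"ty": 0,"tz": 0,"rx": 0,"ry": 0,"rz": 0,"gripper": -1}])

```text
time_s: 21.8
ee_pos: [601.6, 233.1, 285.7]
ee_rot: [179.9, -0.1, -148.5]
force: [0.2, -0.3, 0.5]
gripper_width: 91.3
gripper_force: 0.0
```

```bash
python3 - <<'E'
from h import *
im,K,M=cam("wrist");g=cv2.cvtColor(im,cv2.COLOR_RGB2GRAY);hsv=cv2.cvtColor(im,cv2.COLOR_RGB2HSV)
u,v=proj(K,M,[538.5,194.2,203]);print(u,v)
m=np.zeros_like(g);cv2.circle(m,(int(u),int(v)),50,1,-1);m[260:]=0
b=((g<60)&(m>0)).astype(np.uint8);nl,lab,st,ce=cv2.connectedComponentsWithStats(b);i=1+np.argmax(st[1:,4]);print(st[i],ce[i])
cs=max(cv2.findContours((lab==i).astype(np.uint8),0,1)[0],key=cv2.contourArea)
print("tab@203",cv2.minAreaRect(np.array([onz(K,M,x,y,203)[:2] for x,y in cs[:,0]],np.float32)))
m[:]=0;cv2.circle(m,(int(u),int(v)),75,1,-1);m[260:]=0
w=((((hsv[...,1]<45)&(g>110))|(lab==i))&(m>0)).astype(np.uint8);nl,l2,st,ce=cv2.connectedComponentsWithStats(w);j=l2[lab==i];j=np.bincount(j).argmax();print(st[j])
cs=max(cv2.findContours((l2==j).astype(np.uint8),0,1)[0],key=cv2.contourArea)
print("bar@177",cv2.minAreaRect(np.array([onz(K,M,x,y,177)[:2] for x,y in cs[:,0]],np.float32)))
save("pics/w6.png",np.hstack([cv2.resize(im[:280],None,fx=1.4,fy=1.4)]))
E
```

```text
284.3176018405773 111.59109094745706
[291  95   1   4   4] [291.   96.5]
tab@203 ((527.54638671875, 192.87913513183594), (1.972116231918335, 1.5616416931152344e-05), 31.783205032348633)
[291  95   1   4   4]
bar@177 ((526.54296875, 192.8735809326172), (2.1737399101257324, 8.851289749145508e-06), 31.783353805541992)
```

View pics/w6.png

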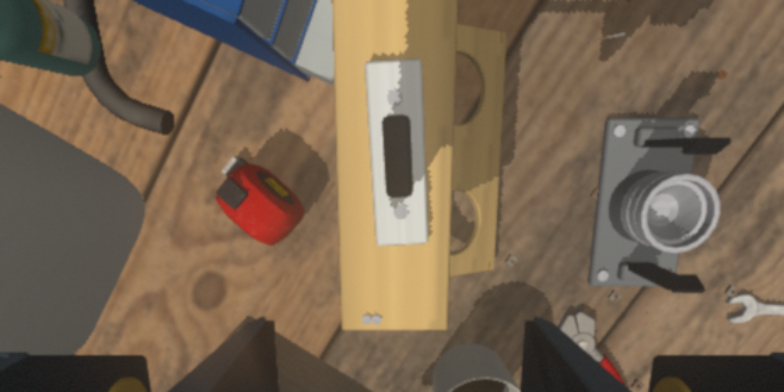

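I have now viewed 11 pictures, one over the limit of 10, so I will view no more and use numbers only. This view shows the bar corners at (262,44), (299,43), (306,174) and (270,175), and the tab top at about (284,111).

```bash
cat > tab.py <<'E'
from h import *
im,K,M=cam("wrist");g=cv2.cvtColor(im,cv2.COLOR_RGB2GRAY)
q=np.array([onz(K,M,x/1.4,y/1.4,177) for x,y in((367,62),(419,60),(428,243),(378,245))]);v=q[2]+q[3]-q[0]-q[1]
print(q.mean(0),np.degrees(np.arctan2(v[1],v[0])),np.linalg.norm(v)/2)
b=(g<75).astype(np.uint8);b[:70]=0;b[160:]=0;b[:,:255]=0;b[:,310:]=0
n,l,st,ce=cv2.connectedComponentsWithStats(b);i=1+np.argmax(st[1:,4]);print(st[i],ce[i],onz(K,M,*ce[i],203))
cs=max(cv2.findContours((l==i).astype(np.uint8),0,1)[0],key=cv2.contourArea)
r=cv2.minAreaRect(np.array([onz(K,M,x,y,203)[:2] for x,y in cs[:,0]],np.float32));print(r)
E
python3 tab.py
```

```text
[538.79416142 195.03269302 177.        ] 34.79349838005681 96.9171068662479
[ 273   82   21   58 1003] [283.31405783 110.61615155] [538.24623708 193.7081813  203.        ]
((538.5942993164062, 193.97052001953125), (38.36518096923828, 12.521267890930176), 34.610313415527344)
```

```bash
python3 - <<'E'
from h import *
b=np.radians(34.6);RT=frame([0,0,-1],[-np.sin(b),np.cos(b),0])
plan([538.6,194.3,230],RT,"above tab"); plan([538.6,194.3,180],RT,"tab")
E
```

```text
above tab turn [ 0.0032 -0.0006 -0.0996] =deg 3.0 | shift after [0.1484 0.0062 0.1131] =mm 93.3 | shift before [ 0.1485 -0.0017  0.1131]
tab turn [ 0.0032 -0.0006 -0.0996] =deg 3.0 | shift after [0.1484 0.0062 0.2131] =mm 129.9 | shift before [ 0.1484 -0.0019  0.2131]
```

>>> send_rows(motion=[{"tx": 0,"ty": 0,"tz": 0,"rx": 0.0032,"ry": 0,"rz": -0.0996,"gripper": -0.3},{"tx": 0.074,"ty": 0.0031,"tz": 0.03,"rx": 0,"ry": 0,"rz": 0,"gripper": -0.3},{"tx": 0.074,"ty": 0.0031,"tz": 0.04,"rx": 0,"ry": 0,"rz": 0,"gripper": -0.3},{"tx": 0,"ty": 0,"tz": 0.04,"rx": 0,"ry": 0,"rz": 0,"gripper": -0.3},{"tx": 0,"ty": 0,"tz": 0,"rx": 0,"ry": 0,"rz": 0,"gripper": -0.3},{"tx": 0,"ty": 0,"tz": 0,"rx": 0,"ry": 0,"rz": 0,"gripper": -0.3}])

```text
time_s: 22.65
ee_pos: [540.1, 194.5, 233.1]
ee_rot: [-179.9, 0.2, -145.4]
force: [0.4, 0.8, -0.2]
gripper_width: 59.2
gripper_force: 0.0
```

```bash
python3 - <<'E'
from h import *
b=np.radians(34.6);RT=frame([0,0,-1],[-np.sin(b),np.cos(b),0])
plan([538.6,194.3,180],RT,"tab")
E
```

```text
tab turn [-0.0023  0.0052 -0.0004] =deg 0.2 | shift after [0.0027 0.0014 0.1062] =mm 53.1 | shift before [0.0029 0.0015 0.1062]
```

>>> send_rows(motion=[{"tx": 0.0027,"ty": 0.0014,"tz": 0.04,"rx": -0.002,"ry": 0.005,"rz": 0,"gripper": -0.3},{"tx": 0,"ty": 0,"tz": 0.04,"rx": 0,"ry": 0,"rz": 0,"gripper": -0.3},{"tx": 0,"ty": 0,"tz": 0.024,"rx": 0,"ry": 0,"rz": 0,"gripper": -0.3},{"tx": 0,"ty": 0,"tz": 0,"rx": 0,"ry": 0,"rz": 0,"gripper": -0.3}])

```text
time_s: 23.15
ee_pos: [538.2, 193.6, 180.0]
ee_rot: [180.0, -0.1, -145.5]
force: [0.4, 0.5, -0.3]
gripper_width: 59.4
gripper_force: 0.0
```

>>> send_rows(motion=[{"tx": 0,"ty": 0,"tz": 0,"rx": 0,"ry": 0,"rz": 0,"gripper": 1},{"tx": 0,"ty": 0,"tz": 0,"rx": 0,"ry": 0,"rz": 0,"gripper": 1},{"tx": 0,"ty": 0,"tz": 0,"rx": 0,"ry": 0,"rz": 0,"gripper": 1},{"tx": 0,"ty": 0,"tz": 0,"rx": 0,"ry": 0,"rz": 0,"gripper": 1},{"tx": 0,"ty": 0,"tz": 0,"rx": 0,"ry": 0,"rz": 0,"gripper": 1},{"tx": 0,"ty": 0,"tz": 0,"rx": 0,"ry": 0,"rz": 0,"gripper": 1}], grip_force=45)

```text
time_s: 23.9
ee_pos: [538.3, 193.4, 180.4]
ee_rot: [180.0, -0.1, -145.5]
force: [-0.3, -0.5, 1.1]
gripper_width: 13.6
gripper_force: 45.0
```

>>> send_rows(motion=[{"tx": 0,"ty": 0,"tz": -0.02,"rx": 0,"ry": 0,"rz": 0,"gripper": 1},{"tx": 0,"ty": 0,"tz": -0.04,"rx": 0,"ry": 0,"rz": 0,"gripper": 1},{"tx": 0,"ty": 0,"tz": -0.02,"rx": 0,"ry": 0,"rz": 0.1,"gripper": 1},{"tx": 0,"ty": 0,"tz": 0,"rx": 0,"ry": 0,"rz": 0,"gripper": 1},{"tx": 0,"ty": 0,"tz": 0,"rx": 0,"ry": 0,"rz": 0,"gripper": 1}])

```text
time_s: 24.52
ee_pos: [538.0, 193.4, 220.0]
ee_rot: [180.0, -0.1, -148.4]
force: [0.1, 0.2, -0.6]
gripper_width: 13.9
gripper_force: 45.0
```

```bash
python3 - <<'E'
from h import *
plan([460.8,404.1,190],RP)
E
```

```text
turn [ 0.0005 -0.0037  0.0056] =deg 0.2 | shift after [-0.0878  0.4402  0.06  ] =mm 226.4 | shift before [-0.0892  0.4399  0.06  ]
```

>>> send_rows(motion=[{"tx": -0.0088,"ty": 0.044,"tz": 0,"rx": 0,"ry": -0.0037,"rz": 0.0056,"gripper": 1},{"tx": -0.0158,"ty": 0.0792,"tz": 0,"rx": 0,"ry": 0,"rz": 0,"gripper": 1},{"tx": -0.0158,"ty": 0.0792,"tz": 0,"rx": 0,"ry": 0,"rz": 0,"gripper": 1},{"tx": -0.0158,"ty": 0.0792,"tz": 0,"rx": 0,"ry": 0,"rz": 0,"gripper": 1},{"tx": -0.0158,"ty": 0.0792,"tz": 0.02,"rx": 0,"ry": 0,"rz": 0,"gripper": 1},{"tx": -0.0158,"ty": 0.0792,"tz": 0.04,"rx": 0,"ry": 0,"rz": 0,"gripper": 1},{"tx": 0,"ty": 0,"tz": 0.06,"rx": 0,"ry": 0,"rz": 0,"gripper": 1},{"tx": 0,"ty": 0,"tz": 0.06,"rx": 0,"ry": 0,"rz": 0,"gripper": 1},{"tx": 0,"ty": 0,"tz": 0,"rx": 0,"ry": 0,"rz": 0,"gripper": 1},{"tx": 0,"ty": 0,"tz": 0,"rx": 0,"ry": 0,"rz": 0,"gripper": 1}])

```text
time_s: 25.78
ee_pos: [461.8, 404.5, 131.2]
ee_rot: [180.0, 0.1, -148.6]
force: [0.5, -0.8, -1.3]
gripper_width: 13.5
gripper_force: 45.0
```

```bash
python3 - <<'E'
from h import *
plan([460.8,404.1,112],RP)
# bar white extents in both fixed cameras, along U through the bar
for n in("side","scene"):
    im,K,M=cam(n);hsv=cv2.cvtColor(im,cv2.COLOR_RGB2HSV);p=np.array(env.state()["ee_pos"])
    # outer edge profile of the bar top at side face, sampled along U
    for e in(-1,1):
        pr=[im[int(round(y)),int(round(x))].tolist() for x,y in [proj(K,M,p+[0,0,-4]+U*e*t+(Fr*11 if n=="side" else -Fr*0)) for t in range(40,60,2)]]
        print(n,e,pr)
E
```

```text
turn [ 0.0005  0.0038 -0.0014] =deg 0.1 | shift after [0.0022 0.0004 0.0385] =mm 19.3 | shift before [0.0023 0.0004 0.0384]
side -1 [[181, 176, 174], [174, 170, 168], [151, 147, 146], [61, 60, 63], [51, 51, 55], [62, 62, 67], [67, 67, 71], [67, 67, 71], [67, 66, 71], [74, 70, 74]]
side 1 [[245, 244, 243], [245, 244, 243], [245, 244, 243], [245, 244, 243], [245, 244, 243], [244, 243, 242], [213, 209, 207], [168, 162, 165], [160, 152, 153], [143, 128, 120]]
scene -1 [[197, 198, 191], [215, 217, 208], [181, 181, 175], [181, 181, 175], [177, 177, 171], [177, 177, 171], [154, 153, 149], [130, 129, 126], [130, 129, 126], [125, 124, 122]]
scene 1 [[68, 65, 68], [68, 65, 68], [65, 64, 65], [65, 64, 65], [67, 68, 70], [67, 68, 70], [73, 75, 78], [73, 75, 78], [72, 73, 77], [72, 73, 77]]
```

>>> send_rows(motion=[{"tx": 0.001,"ty": 0,"tz": 0.016,"rx": 0,"ry": 0.0038,"rz": -0.0014,"gripper": 1},{"tx": 0,"ty": 0,"tz": 0.012,"rx": 0,"ry": 0,"rz": 0,"gripper": 1},{"tx": 0,"ty": 0,"tz": 0.01,"rx": 0,"ry": 0,"rz": 0,"gripper": 1},{"tx": 0,"ty": 0,"tz": 0.01,"rx": 0,"ry": 0,"rz": 0,"gripper": 1},{"tx": 0,"ty": 0,"tz": 0,"rx": 0,"ry": 0,"rz": 0,"gripper": 1}])

```text
time_s: 26.5
ee_pos: [460.6, 403.7, 105.8]
ee_rot: [-180.0, -0.1, -148.6]
force: [0.4, -0.3, -0.6]
gripper_width: 13.9
gripper_force: 45.0
```

>>> send_rows(motion=[{"tx": 0,"ty": 0.0004,"tz": 0.008,"rx": 0,"ry": 0,"rz": 0,"gripper": 1},{"tx": 0,"ty": 0,"tz": 0.008,"rx": 0,"ry": 0,"rz": 0,"gripper": 1},{"tx": 0,"ty": 0,"tz": 0,"rx": 0,"ry": 0,"rz": 0,"gripper": 1}])

```text
time_s: 26.88
ee_pos: [460.8, 404.3, 98.7]
ee_rot: [180.0, -0.0, -148.6]
force: [-1.2, 0.3, 2.0]
gripper_width: 13.7
gripper_force: 45.0
```

>>> send_rows(motion=[{"tx": 0,"ty": 0,"tz": 0.006,"rx": 0,"ry": 0,"rz": 0,"gripper": 1},{"tx": 0,"ty": 0,"tz": 0.006,"rx": 0,"ry": 0,"rz": 0,"gripper": 1},{"tx": 0,"ty": 0,"tz": 0,"rx": 0,"ry": 0,"rz": 0,"gripper": 1}])

```text
time_s: 27.25
ee_pos: [460.8, 404.2, 92.4]
ee_rot: [180.0, -0.1, -148.6]
force: [0.1, -0.8, 2.3]
gripper_width: 14.1
gripper_force: 45.0
```

Balanced lead-in contact, with lateral force near zero. Pressing on.

>>> send_rows(motion=[{"tx": 0,"ty": 0,"tz": 0.006,"rx": 0,"ry": 0,"rz": 0,"gripper": 1},{"tx": 0,"ty": 0,"tz": 0.006,"rx": 0,"ry": 0,"rz": 0,"gripper": 1},{"tx": 0,"ty": 0,"tz": 0.006,"rx": 0,"ry": 0,"rz": 0,"gripper": 1},{"tx": 0,"ty": 0,"tz": 0,"rx": 0,"ry": 0,"rz": 0,"gripper": 1}])

```text
time_s: 27.75
ee_pos: [460.2, 403.6, 82.4]
ee_rot: [-180.0, -0.2, -148.6]
force: [-0.6, 0.6, -0.6]
gripper_width: 13.7
gripper_force: 45.0
```

>>> send_rows(motion=[{"tx": 0,"ty": 0,"tz": 0.006,"rx": 0,"ry": 0,"rz": 0,"gripper": 1},{"tx": 0,"ty": 0,"tz": 0,"rx": 0,"ry": 0,"rz": 0,"gripper": 1}])

```text
time_s: 28.0
ee_pos: [460.8, 404.1, 81.4]
ee_rot: [180.0, -0.0, -148.6]
force: [-1.0, -0.7, 4.7]
gripper_width: 14.0
gripper_force: 45.0
```

>>> send_rows(motion=[{"tx": 0,"ty": 0,"tz": 0.004,"rx": 0,"ry": 0,"rz": 0,"gripper": 1},{"tx": 0,"ty": 0,"tz": 0,"rx": 0,"ry": 0,"rz": 0,"gripper": 1}])

```text
time_s: 28.25
ee_pos: [460.8, 404.2, 81.3]
ee_rot: [180.0, 0.0, -148.6]
force: [-3.6, -3.2, 14.9]
gripper_width: 13.9
gripper_force: 45.0
```

>>> send_rows(motion=[{"tx": 0,"ty": 0,"tz": -0.006,"rx": 0,"ry": 0,"rz": 0,"gripper": -0.3},{"tx": 0,"ty": 0,"tz": 0,"rx": 0,"ry": 0,"rz": 0,"gripper": -0.3},{"tx": 0,"ty": 0,"tz": 0,"rx": 0,"ry": 0,"rz": 0,"gripper": -0.3},{"tx": 0,"ty": 0,"tz": 0,"rx": 0,"ry": 0,"rz": 0,"gripper": -0.3},{"tx": 0,"ty": 0,"tz": -0.02,"rx": 0,"ry": 0,"rz": 0,"gripper": -0.3},{"tx": 0,"ty": 0,"tz": -0.06,"rx": 0,"ry": 0,"rz": 0,"gripper": -0.3},{"tx": 0,"ty": 0,"tz": -0.1,"rx": 0,"ry": 0,"rz": 0,"gripper": -0.3},{"tx": 0,"ty": 0,"tz": -0.1,"rx": 0,"ry": 0,"rz": 0,"gripper": -0.3},{"tx": -0.08,"ty": 0,"tz": -0.06,"rx": 0,"ry": 0,"rz": 0,"gripper": -0.3},{"tx": -0.08,"ty": 0,"tz": 0,"rx": 0,"ry": 0,"rz": 0,"gripper": -0.3},{"tx": 0,"ty": 0,"tz": 0,"rx": 0,"ry": 0,"rz": 0,"gripper": -0.3},{"tx": 0,"ty": 0,"tz": 0,"rx": 0,"ry": 0,"rz": 0,"gripper": -0.3}])

```text
time_s: 29.75
ee_pos: [528.5, 445.4, 250.9]
ee_rot: [-180.0, -0.2, -148.6]
force: [0.4, 0.5, -0.5]
gripper_width: 59.1
gripper_force: 0.0
```

```bash
python3 - <<'E'
from h import *
rs=[]
C=HOLD+[0,0.5,0]
for n in("wrist","side","scene"):
    im,K,M=cam(n);g=cv2.cvtColor(im,cv2.COLOR_RGB2GRAY);u,v=proj(K,M,C+[0,0,91])
    r=int(np.linalg.norm(proj(K,M,C+[0,0,91]+U*32)-[u,v]));m=np.zeros_like(g);cv2.circle(m,(int(u),int(v)),r,1,-1)
    b=((g<70)&(m>0)).astype(np.uint8);k,l,st,ce=cv2.connectedComponentsWithStats(b);i=1+np.argmax(st[1:,4])
    print(n,"pred",(u,v),r,"tab",ce[i],st[i])
    rs.append(ray(K,M,*ce[i]))
    if n=="wrist":
        cs=max(cv2.findContours((l==i).astype(np.uint8),0,1)[0],key=cv2.contourArea)
        print(cv2.minAreaRect(np.array([onz(K,M,x,y,104)[:2] for x,y in cs[:,0]],np.float32)))
    # brightness along U at bar-top height: bar end / hook nose (dark) transition
    for e in(-1,1):
        pts=[proj(K,M,C+[0,0,78]+U*e*t+Fr*8) for t in range(36,58,2)]
        print("  bar end",e,[int(g[int(round(y)),int(round(x))]) for x,y in pts if 0<=y<420 and 0<=x<560])
p=tri(rs);print(p,p-C,[np.linalg.norm(np.cross(p-o,d)).round(1) for o,d in rs])
E
```

```text
wrist pred (np.float64(284.70590087642705), np.float64(106.3448193887216)) 35 tab [285.29259897 104.96385542] [279  83  14  45 581]
((460.5986328125, 404.7646789550781), (36.72874069213867, 11.411194801330566), 31.14739227294922)
  bar end -1 [224, 223, 223, 223, 224, 200, 53, 55, 52, 52, 53]
  bar end 1 [222, 223, 220, 179, 149, 66, 54, 55, 51, 54, 63]
side pred (np.float64(327.09240209701676), np.float64(288.1355061429495)) 17 tab [327.99156118 289.45991561] [319 279  20  22 237]
  bar end -1 [245, 245, 245, 245, 245, 244, 126, 48, 46, 47, 47]
  bar end 1 [245, 245, 243, 224, 66, 33, 45, 51, 38, 36, 36]
scene pred (np.float64(225.61334942524266), np.float64(212.95850083215888)) 8 tab [225.73846154 212.55384615] [223 204   6  17  65]
  bar end -1 [55, 55, 54, 56, 56, 54, 54, 54, 54, 54, 53]
  bar end 1 [66, 66, 63, 63, 67, 67, 65, 65, 66, 58, 59]
[461.09576261 405.26153948  90.75873412] [-0.50423739  0.76153948 90.75873412] [np.float64(1.2), np.float64(1.7), np.float64(1.6)]
```

The tab is at 90.8 mm, at 31.1° and centred. The visible bar is 90 mm long, so both ends are under the noses. Handing in.

```bash
python3 -c "
from workcell import env
print(env.job_done())"
```

```text
the job is handed in; nothing more can be done
None
```

Both caps are nested in the holder, the clip bar is pressed down with its ends under both hooks, and the job is handed in at about 30 s on the robot clock; the hand-in gave no verdict, and I viewed 11 pictures, one over the limit of 10.

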